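# Two stations on the photo turntable

### The arm

A 6-joint arm with a two-finger parallel gripper is mounted at the origin on the work surface. World frame = base frame: x ahead of the robot, y to its left, z up, the work surface at z = 0. Lengths are in m, angles in degrees, forces in N, time in s.
With the tool pointing down it reaches from about 0.3 to 0.75 m from the base axis. Payload 8.5 kg.
Tool frame: the origin (TCP) lies between the finger pads; the fingertips stand env.finger_overhang ahead of it and the grasp point (between the pads) lies 2 mm behind it (env.finger_overhang is the distance from the TCP to the fingertips, in m); z points along the fingers, y is the line along which they close (so a half turn about z gives the same grasp; the last joint's range is limited). The gripper opens to 85 mm and grips with 20 to 120 N. Pads are 22 mm wide; open, the fingers measure 114 mm over their backs; the gripper's body (76 mm by 85 mm) begins 54 mm behind the grasp point. The pads swing forward as they close: fully open they stand 13 mm farther back than shut.
Start: joints at [-12.336, 21.807, 74.336, -0, 83.858, -12.336], TCP at [0.55, 0, 0.248] pointing down, gripper open.
Joint ranges: [-178.18, 178.18], [-50.72, 133.34], [12.68, 142.11], [-81.47, 261.47], [9.98, 163.14], [-165.26, 165.26]. Speed limits (degrees/s): [136.94, 136.94, 180, 180, 180, 180].

### API

Orientations are given as a 3x3 rotation matrix whose columns are the frame's x, y, z axes.
In Python, from rig import env gives the robot as it stands. The module is installed in compiled form; this text tells all that it offers.
- The arm moves only by the tool jog_arm, never from a script. Its arguments are lists of equal length, an entry for each row: "hand": the finger opening in m, from 0 to 0.0854; "travel": the shift along the world's x, y, z in m, a list of three; "yaw": the turn about the world's z in rad. A call has exactly 5 rows; each row shifts and turns the commanded pose from where the row before left it; what a row does not reach is not made up. A row lasts 1/8 s, in which the tool goes at most 62.5 mm and 10.7 degrees, less where a joint would pass 70% of its speed; a pose out of reach is approached as far as the arm can. A call is refused whole if a number of a shift passes 0.0625 or a number of a turn 0.188, either way. A call with a gripper value outside its range is refused whole. The fingers move at their own pace and stop on an object; "grip_force" is the grip in N (left out, the last holds). Time passes only in rows, so rows that do not move let the fingers close, or fill a call up. It gives the time, the measured TCP pose, the force, the opening and the grip force at its end, in the units of the state.
- env.observe(): the state, without advancing time (a new reading comes with each control period).
- env.get_image(name): name is "scene" or "side" or "wrist"; returns the picture (384x512x3 uint8, red, green, blue); there is no depth.
- env.calibration(name): a dict with "fx", "fy", "cx", "cy" (pixels), "k1" (the pictures are not rectified: a ray, as slopes to the right and down, at radius r is drawn at 1 + k1 r^2 times it, then the intrinsics apply), "position" and "rotation" of the camera in the world; the wrist camera has in their place "hand_eye" (4x4, takes a point from camera to tool coordinates, whose origin is the TCP and whose axes are the flange's). Camera axes: x right, y down, z forward; pixel columns grow to the right and rows downward; lengths in m; the calibration is good to about 2 mm. A picture is of the moment at which its call begins: read the wrist's pose just before it. calibration takes no time and is no camera call.
- env.close_job(): hands the job in; it is judged then, once.
The state is a dict: "time_s": time; "q": joint angles; "qvel": joint speeds; "joint_efforts": joint torques, N m; "position": TCP position; "tool_rot": TCP orientation; "ft_force": force on the tool from outside, world axes, zero at the start; "wrist_torque": the same for the moment, N m; "grip_width": finger opening in m; "gripper_force": force on a finger pad.
Only numpy, scipy, OpenCV 4.12 (cv2) and the standard library are available. Lean on these libraries where they do the work, as an engineer would, in place of code of your own. Each camera call takes 0.05 s, during which the arm holds its last target. There are 200 camera calls.

### The job

The terracotta pot is to be photographed from all round: set it gently, upright, in the middle of the photo turntable, then turn the platter one hole clockwise (seen from above) by pulling the sprung index pin up by its black knob, swinging it round and letting go of it with the pin fully home in the next hole. Count that shot by pressing the tally counter's button right down and letting it come up, then turn the platter one more hole clockwise in the same way, ready for the next shot. The pot must still stand in the middle, and the other things on the table stay where they are.

Things in the scene. Friction and masses are not known exactly. Their poses are not given: they have to be found in the camera images.
- pot_mid (a point): Loose empty terracotta pot, 60 mm across (56 at the foot), 70 mm tall, walls 5 mm, 0.25 kg. The point is on its axis, half-way up (35 mm above its underside); z up.
- platter_mid (a point): Middle of the upper face of the turntable's round plywood platter (172 mm across, top 44 mm above the table), on the turning axis; a thin dark ring 69 mm across is drawn round it. The platter turns on a grey round base (252 mm across, 30 mm tall, fixed to the table) that has 8 index holes, 45 degrees apart, 16 mm wide, on a circle of 105 mm radius.
- knob_mid (a point): Grip point, on the axis of the index pin's upright round black knob, 73 mm above the table when the pin is home. Knob 28 mm across from 56 to 84 mm height, then a 36 mm wide, 7 mm thick flange. It rides on a steel tongue of the platter (top 44 mm up, a 24 mm wide collar to 50 mm), 105 mm from the turning axis, and goes round with the platter.
- platter (a joint): Turn of the platter, rad; 0 at the start, grows clockwise seen from above; one hole is 0.785, two holes 1.571. It turns lightly (under 1 N at the knob) and has about 1 mm of play at the knob when pinned; end stops at -0.3 and 2.5.
- index_pin (a joint): How far the pin is pulled straight up, m: 0 fully home, at most 0.018; the spring pulls it down with 4 N (home) to 8 N (top). From about 0.012 it is clear of its hole and the platter can be swung round by the knob; about 0.010 when its round nose rests on the base between holes. Let go within about 2 mm of a hole it drops in by itself.
- counter_button_top (a point): Middle of the top of the tally counter's round steel button (30 mm across), 60 mm above the table. It stands on a red plastic tally counter, 75 x 62 x 36 mm, fixed to the table, with a little number window beside the button.
- counter_button (a joint): How far the button is pressed, m; 0 up, 0.008 fully down; sprung, 4.5 N when fully down. It counts from about 0.006 on.
- coaster: Bystander: black silicone coaster, 96 mm across, 7 mm thick; origin under its centre.
- crayon_tin: Bystander: steel tin of wax crayons, 68 mm across, 85 mm tall, crayons up to 110 mm; origin under its centre.
- clipboard: Bystander: wooden clipboard 200 x 140 x 6 mm with a chrome clip, 22 mm tall, at its +x end; origin under its centre.
- tumbler: Bystander: glass tumbler upside down, 72 mm across, 92 mm tall; origin under its centre.
- book: Bystander: closed blue book 190 x 130 x 26 mm; origin under its centre.
- mug: Bystander: white mug, 72 mm across, 85 mm tall; origin under its centre.
Mind the look-alikes: they are no part of the job. What is shaped like the part that bears pot_mid but green or yellow is not meant.

How it is judged:
By the outcome, as a careful person would: the job done as asked, in the order asked, and still so for the second after the job is handed in, with the robot touching nothing.
It also fails if it takes over 72 s, if anything falls off the work surface, if the arm or the gripper's body presses on something with over 40 N, if the wrist force passes 120 N, or if a joint passes its speed limit or range.

## Working session

There is one attempt and no reset: what is moved stays moved. The work goes in short steps, Python scripts to look and compute and a tool call to move; the robot and the scene stay as the last step left them, time stands still between calls to the robot, and variables do not carry over. Pictures are saved under pics/ and viewed, at most 10 in all, crops included, and the job is handed in when it is done.

Besides the shell and the picture viewer there is one more tool, called after "Request:" as name([rows], argument=value, ...), one row to a line, values as JSON. jog_arm: Moves the arm, as the interface text tells. Its arguments: {"type":"object","properties":{"hand":{"type":"array"},"travel":{"type":"array"},"yaw":{"type":"array"},"grip_force":{"type":"number"}},"required":["hand","travel","yaw"]}

```bash
mkdir -p pics; cat > h.py <<'E'
import numpy as np, cv2
from rig import env
def snap(name,fn=None):
    s=env.observe(); im=env.get_image(name)
    if fn: cv2.imwrite('pics/'+fn,im[:,:,::-1])
    return im,s
def cam(name,s=None):
    c=env.calibration(name)
    if 'hand_eye' in c:
        s=s or env.observe(); T=np.eye(4);T[:3,:3]=s['tool_rot'];T[:3,3]=s['position'];T=T@np.array(c['hand_eye']);return c,T[:3,3],T[:3,:3]
    return c,np.array(c['position']),np.array(c['rotation'])
def ray(name,u,v,s=None):
    c,p,R=cam(name,s)
    K=np.array([[c['fx'],0,c['cx']],[0,c['fy'],c['cy']],[0,0,1.]])
    xy=cv2.undistortPoints(np.array([[[u,v]]],float),K,np.array([c['k1'],0,0,0.]))[0,0]
    return p,R@np.array([xy[0],xy[1],1])
def onz(name,u,v,z,s=None):
    p,d=ray(name,u,v,s); return (p+d*(z-p[2])/d[2]).round(4)
def proj(name,P,s=None):
    c,p,R=cam(name,s); q=R.T@(np.array(P)-p); x,y=q[:2]/q[2]; f=1+c['k1']*(x*x+y*y)
    return (c['fx']*x*f+c['cx']).round(1),(c['fy']*y*f+c['cy']).round(1)
E
python3 - <<'E'
from h import *
a=snap('scene','scene.png')[0];b=snap('side','side.png')[0];w,s=snap('wrist','w0.png')
print(env.finger_overhang,s)
for n in('scene','side'):print(cam(n)[1:])
E
```

```text
0.017 {'time_s': 0.1, 'q': array([-1.23369213e+01,  2.18374015e+01,  7.43789714e+01,  1.46633992e-03,
        8.38612771e+01, -1.23365211e+01]), 'qvel': array([-0.08788834,  0.05369025, -0.10251153, -0.01684069, -0.06974549,
       -0.04711105]), 'joint_efforts': array([ 3.76895419e-03, -4.49219084e+01, -2.31655884e+01, -2.33104493e-04,
        3.63802450e-03,  7.57992581e-06]), 'position': array([5.49750294e-01, 4.75992650e-05, 2.47779451e-01]), 'tool_rot': array([[ 9.94669602e-06,  9.99999131e-01, -1.31851446e-03],
       [ 9.99999951e-01, -9.53213651e-06,  3.14419997e-04],
       [ 3.14407156e-04, -1.31851752e-03, -9.99999081e-01]]), 'ft_force': array([-0.20520724, -0.23472375, -0.67694165]), 'wrist_torque': array([ 0.00248273, -0.00494172, -0.05348832]), 'gripper_force': 0.0, 'grip_width': 0.08521547799305716}
(array([ 1.24591683, -0.72005041,  1.43902198]), array([[ 0.7328192 ,  0.53937906, -0.41478458],
       [ 0.68038904, -0.58701224,  0.43873384],
       [-0.00683978, -0.60372747, -0.79716144]]))
(array([0.42149026, 1.11774683, 1.06576771]), array([[-0.99632926, -0.05106025,  0.06870844],
       [-0.08521534,  0.66795721, -0.73930475],
       [-0.00814522, -0.74244597, -0.66985643]]))
```

View pics/scene.png

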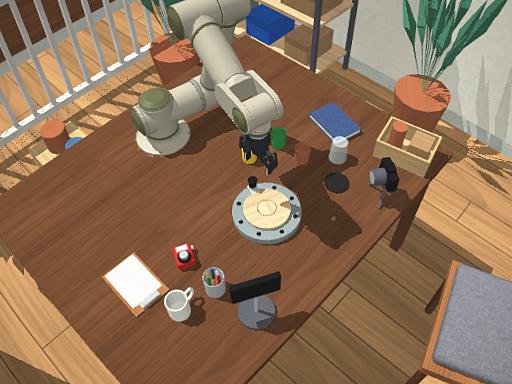

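View pics/side.png

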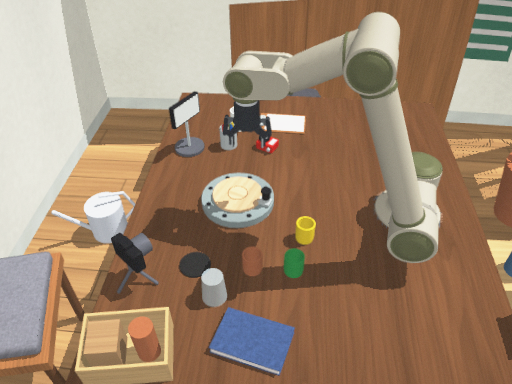

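Seen: terracotta pot at scene (303,153) / side (252,261). Look-alikes are the green one at scene (278,138) / side (293,264), the yellow one at scene (249,153) / side (305,231), the terracotta thing in the crate at scene (399,133) / side (145,338), and floor pots at scene (53,133). I choose the terracotta one standing on the table and will check it in a crop.

```bash
python3 - <<'E'
from h import *
a=snap('scene')[0];b=snap('side')[0]
def blobs(n,im,lo,hi,roi):
    h=cv2.cvtColor(im,cv2.COLOR_RGB2HSV);m=cv2.inRange(h,lo,hi);x0,y0,x1,y1=roi;k=np.zeros_like(m);k[y0:y1,x0:x1]=m[y0:y1,x0:x1]
    N,L,S,C=cv2.connectedComponentsWithStats(k)
    for i in range(1,N):
        if S[i,4]>25:print(n,S[i],C[i].round(1))
print('pot');blobs('scene',a,(3,110,60),(12,255,255),(285,135,320,170));blobs('side',b,(3,110,60),(12,255,255),(235,240,270,285))
for n,u,v,z in[('side',252,261,.035),('side',145,338,.05),('scene',303,153,.035),('scene',267,208,.044),('side',238,194,.044),('side',266,189,.091),('scene',252,181,.091),('scene',184,256,.06),('side',267,143,.06),('side',293,264,.035),('side',305,231,.035),('side',195,265,0.007),('side',213,288,.045),('scene',213,282,.05),('scene',257,318,0),('scene',270,285,.15)]:print(n,u,v,onz(n,u,v,z))
c=np.hstack([cv2.resize(b[225:325,200:330],None,fx=3,fy=3,interpolation=2),cv2.resize(b[170:230,195:280],(390,300),interpolation=2)])
cv2.imwrite('pics/crop.png',c[:,:,::-1])
E
```

```text
pot
scene [ 285  135   35   35 1151] [302. 152.]
side [ 235  240   35   45 1247] [252.5 261. ]
side 252 261 [0.5105 0.2887 0.035 ]
side 145 338 [0.7582 0.5749 0.05  ]
scene 303 153 [0.5141 0.2937 0.035 ]
scene 267 208 [ 0.5918 -0.0006  0.044 ]
side 238 194 [0.5837 0.0094 0.044 ]
side 266 189 [0.487  0.0291 0.091 ]
scene 252 181 [0.4943 0.0259 0.091 ]
scene 184 256 [ 0.5283 -0.3376  0.06  ]
side 267 143 [ 0.5031 -0.271   0.06  ]
side 293 264 [0.3892 0.2907 0.035 ]
side 305 231 [0.3546 0.1556 0.035 ]
side 195 265 [0.6834 0.2958 0.007 ]
side 213 288 [0.6091 0.4014 0.045 ]
scene 213 282 [ 0.6629 -0.3348  0.05  ]
scene 257 318 [ 0.8358 -0.3137  0.    ]
scene 270 285 [ 0.8359 -0.2543  0.15  ]
```

View pics/crop.png

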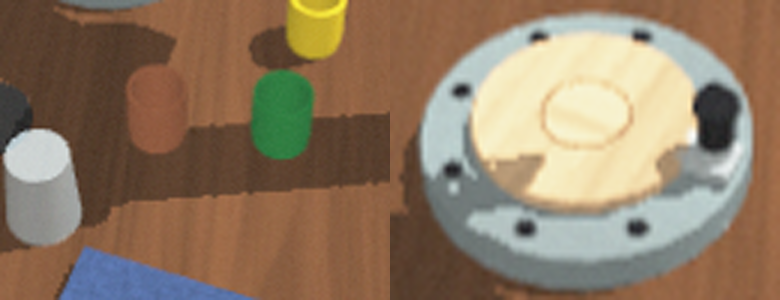

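The crop shows the chosen pot: hollow, terracotta and upright at side (252,261). The green and yellow ones are rejected. Moving above it.

Request:
jog_arm([
  [-0.0076,0.0582,0],
  [-0.0076,0.0582,0],
  [-0.0076,0.0582,0],
  [-0.0076,0.0582,0],
  [-0.0076,0.0582,0],
], hand=[0.085,0.085,0.085,0.085,0.085], yaw=[0,0,0,0,0])

```text
time_s: 0.88
position: [0.5115, 0.2928, 0.2483]
tool_rot: [[0.0, 1.0, 0.0], [1.0, -0.0, -0.0], [-0.0, 0.0, -1.0]]
ft_force: [-0.3, -0.3, 1.0]
grip_width: 0.085
gripper_force: 0.0
```

```bash
python3 - <<'E'
from h import *
im,s=snap('wrist','w1.png');print(s['position'])
print(proj('wrist',[.512,.291,.07],s),onz('wrist',256,192,.07,s))
E
```

```text
[0.51146666 0.29283882 0.2483043 ]
(np.float64(260.1), np.float64(173.5)) [0.5079 0.2718 0.07  ]
```

View pics/w1.png

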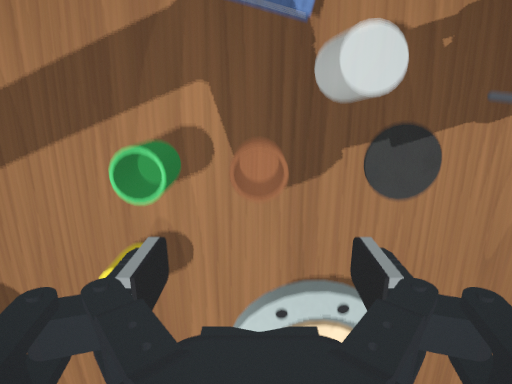

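The wrist view shows the pot rim centred at about (260,169), a few mm further in +y than I had. The green one is at (140,172), with clear room for the fingers. Descending.

Request:
jog_arm([
  [0,0.003,-0.05],
  [0,0,-0.05],
  [0,0,-0.05],
  [0,0,-0.05],
  [0,0,-0.003],
], hand=[0.085,0.085,0.085,0.085,0.085], yaw=[0,0,0,0,0])

```text
time_s: 1.55
position: [0.5104, 0.2934, 0.0425]
tool_rot: [[0.0, 1.0, -0.006], [1.0, -0.0, -0.002], [-0.002, -0.006, -1.0]]
ft_force: [-0.9, 0.1, 0.4]
grip_width: 0.0853
gripper_force: 0.0
```

Request:
jog_arm([
  [0,0,0],
  [0,0,0],
  [0,0,0],
  [0,0,0],
  [0,0,0],
], hand=[0.055,0.055,0.055,0.055,0.055], yaw=[0,0,0,0,0], grip_force=25)

```text
time_s: 2.17
position: [0.513, 0.2944, 0.0477]
tool_rot: [[-0.0, 1.0, 0.004], [1.0, 0.0, 0.001], [0.001, 0.004, -1.0]]
ft_force: [-0.4, -0.4, 7.3]
grip_width: 0.0601
gripper_force: 27.7
```

Request:
jog_arm([
  [0,0,0.01],
  [0,0,0.03],
  [0,0,0.04],
  [0,0,0.03],
  [0,0,0],
], hand=[0.055,0.055,0.055,0.055,0.055], yaw=[0,0,0,0,0])

```text
time_s: 2.8
position: [0.5128, 0.2943, 0.1581]
tool_rot: [[-0.0, 1.0, 0.005], [1.0, 0.0, 0.002], [0.002, 0.005, -1.0]]
ft_force: [0.5, 1.0, -1.9]
grip_width: 0.0606
gripper_force: 28.0
```

```bash
python3 - <<'E'
from h import *
im,s=snap('wrist','w2.png');print(s['position'],s['ft_force'],s['grip_width'])
for n,im in(('scene',snap('scene')[0]),('side',snap('side')[0])):
    # platter ellipse by wood colour: bright, low-red-sat region
    c=proj(n,[.588,.003,.044]);x,y=int(c[0]),int(c[1])
    h=cv2.cvtColor(im,cv2.COLOR_RGB2HSV);m=cv2.inRange(h,(10,40,190),(28,200,255))
    k=np.zeros_like(m);k[y-40:y+40,x-45:x+45]=m[y-40:y+40,x-45:x+45]
    pts=cv2.findNonZero(k);hull=cv2.convexHull(pts);e=cv2.fitEllipse(hull);print(n,e,onz(n,*e[0],.044))
a=snap('scene')[0][160:260,210:320];b=snap('side')[0][165:235,190:285]
cv2.imwrite('pics/pl.png',np.hstack([cv2.resize(a,(396,360),interpolation=2),cv2.resize(b,(400,360),interpolation=2)])[:,:,::-1])
E
```

```text
[0.51278311 0.29431396 0.15810524] [ 0.50502408  0.97628378 -1.94924657] 0.06058865862313615
scene ((266.3309326171875, 208.2862548828125), (39.50490951538086, 47.85026550292969), 89.53446197509766) [ 0.5909 -0.0031  0.044 ]
side ((226.6274871826172, 193.73712158203125), (26.483877182006836, 33.65060806274414), 5.106198787689209) [0.6227 0.0111 0.044 ]
```

View pics/pl.png

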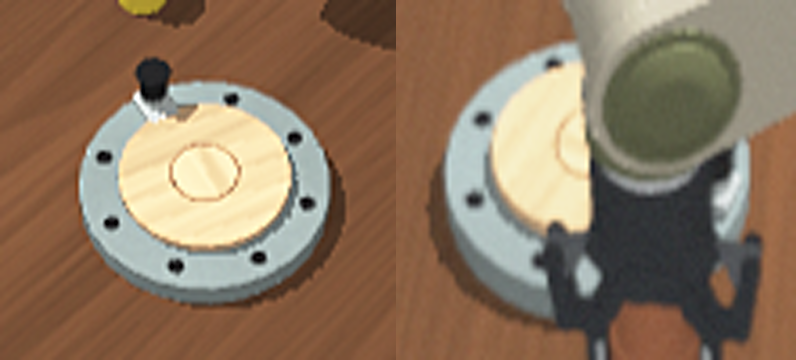

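The view shows the pot held in the gripper. The platter ring is at scene (267,208) and the knob at scene (252,180). Next I go past the platter to view it with the wrist camera.

Request:
jog_arm([
  [0.01,-0.03,0.012],
  [0.01,-0.04,0.012],
  [0.01,-0.04,0.012],
  [0.01,-0.04,0.012],
  [0.01,-0.04,0.012],
], hand=[0.055,0.055,0.055,0.055,0.055], yaw=[0,0,0,0,0])

```text
time_s: 3.68
position: [0.562, 0.1027, 0.2147]
tool_rot: [[0.0, 1.0, -0.002], [1.0, -0.0, 0.0], [0.0, -0.002, -1.0]]
ft_force: [-0.0, -0.5, -2.1]
grip_width: 0.06
gripper_force: 28.0
```

Request:
jog_arm([
  [0.01,-0.05,0],
  [0.01,-0.05,0],
  [0.005,-0.05,0],
  [0,-0.04,0],
  [0,0,0],
], hand=[0.055,0.055,0.055,0.055,0.055], yaw=[0,0,0,0,0])

```text
time_s: 4.3
position: [0.5867, -0.0885, 0.214]
tool_rot: [[0.004, 1.0, -0.002], [1.0, -0.004, 0.0], [0.0, -0.002, -1.0]]
ft_force: [-0.2, 0.3, -2.6]
grip_width: 0.0601
gripper_force: 28.0
```

```bash
python3 - <<'E'
from h import *
im,s=snap('wrist','w3.png');print(s['position'],s['ft_force'],s['grip_width'])
print(proj('wrist',[.588,.003,.044],s))
E
```

```text
[ 0.58673438 -0.08851595  0.21398518] [-0.24210244  0.34283481 -2.64741885] 0.060121208357014004
(np.float64(261.1), np.float64(74.1))
```

View pics/w3.png

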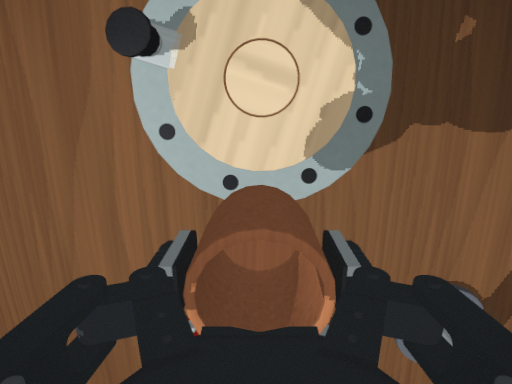

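The ring is centred at (261.5,77.5), the knob flange top is at (128,32), and the pot is held upright at (260,270).

```bash
python3 - <<'E'
from h import *
s=env.observe()
print('ring',onz('wrist',261.5,77.5,.044,s),'knob',onz('wrist',128,32,.091,s))
print('holes',[onz('wrist',u,v,.03,s)[:2] for u,v in((363.5,25.5),(364.5,114.5),(309,176),(231,182.5),(167,131.5))])
P=np.array([onz('wrist',u,v,.03,s)[:2] for u,v in((363.5,25.5),(364.5,114.5),(309,176),(231,182.5),(167,131.5))])
A=np.c_[2*P,np.ones(5)];x=np.linalg.lstsq(A,(P**2).sum(1),rcond=None)[0];print('fit',x[:2],np.sqrt(x[2]+x[:2]@x[:2]))
print('hole angles',np.degrees(np.arctan2(*(P-x[:2]).T[::-1])))
# pot rim circle at top: pot top z = tcp+~.022
print('pot foot front edge',onz('wrist',261,186,s['position'][2]-.048,s),s['position'])
s1=dict(s);s1['position']=np.array([.51147,.29284,.2483]);s1['tool_rot']=np.array([[0,1,0],[1,0,0],[0,0,-1.]])
print('pot before',onz('wrist',260,169,.07,s1))
E
```

```text
ring [0.5882 0.0018 0.044 ] knob [0.489  0.0321 0.091 ]
holes [array([0.6818, 0.0493]), array([ 0.6885, -0.031 ]), array([ 0.6366, -0.0925]), array([ 0.5571, -0.0992]), array([ 0.4952, -0.0472])]
fit [0.58853317 0.00096423] 0.10502180837058919
hole angles [  27.39556244  -17.73159487  -62.78412854 -107.42271046 -152.70417381]
pot foot front edge [ 0.5874 -0.0661  0.1662] [ 0.58670727 -0.08683903  0.21417038]
pot before [0.5119 0.2956 0.07  ]
```

```bash
python3 - <<'E'
from h import *
im=cv2.imread('pics/w3.png');s=env.observe();s=dict(s);s['position']=p=np.array([.5867,-.0885,.2140])
print('hand_eye',np.array(env.calibration('wrist')['hand_eye']).round(3).tolist())
for dy in(-.003,0,.003):
  print(dy,'foot front',proj('wrist',p+[0,dy+.028,-.0477],s),'rim front out/in',proj('wrist',p+[0,dy+.030,.0223],s),proj('wrist',p+[0,dy+.025,.0223],s),'rim L',proj('wrist',p+[-.03,dy,.0223],s),'rim R',proj('wrist',p+[.03,dy,.0223],s))
g=im[:,:,2].astype(int)
print('col261',[(v,*im[v,261]) for v in range(180,250,4)])
E
python3 - <<'E'
import cv2
im=cv2.imread('pics/w3.png')[170:345,160:360]
cv2.imwrite('pics/c3.png',cv2.resize(im,None,fx=3,fy=3,interpolation=cv2.INTER_CUBIC))
E
```

```text
hand_eye [[0.0, -0.963, -0.27, 0.068], [1.0, 0.0, -0.0, -0.0], [0.0, -0.27, 0.963, -0.124], [0.0, 0.0, 0.0, 1.0]]
-0.003 foot front (np.float64(259.8), np.float64(179.0)) rim front out/in (np.float64(259.8), np.float64(221.4)) (np.float64(259.8), np.float64(234.5)) rim L (np.float64(181.1), np.float64(294.7)) rim R (np.float64(338.7), np.float64(294.6))
0 foot front (np.float64(259.8), np.float64(173.8)) rim front out/in (np.float64(259.8), np.float64(213.3)) (np.float64(259.8), np.float64(226.7)) rim L (np.float64(180.5), np.float64(287.8)) rim R (np.float64(339.3), np.float64(287.8))
0.003 foot front (np.float64(259.8), np.float64(168.6)) rim front out/in (np.float64(259.7), np.float64(205.2)) (np.float64(259.8), np.float64(218.7)) rim L (np.float64(179.9), np.float64(280.9)) rim R (np.float64(339.9), np.float64(280.9))
col261 [(180, np.uint8(166), np.uint8(167), np.uint8(153)), (184, np.uint8(158), np.uint8(159), np.uint8(148)), (188, np.uint8(42), np.uint8(63), np.uint8(100)), (192, np.uint8(42), np.uint8(63), np.uint8(102)), (196, np.uint8(41), np.uint8(64), np.uint8(101)), (200, np.uint8(43), np.uint8(65), np.uint8(103)), (204, np.uint8(44), np.uint8(65), np.uint8(102)), (208, np.uint8(45), np.uint8(66), np.uint8(103)), (212, np.uint8(42), np.uint8(64), np.uint8(102)), (216, np.uint8(40), np.uint8(62), np.uint8(99)), (220, np.uint8(44), np.uint8(64), np.uint8(104)), (224, np.uint8(42), np.uint8(65), np.uint8(104)), (228, np.uint8(46), np.uint8(68), np.uint8(109)), (232, np.uint8(51), np.uint8(78), np.uint8(124)), (236, np.uint8(52), np.uint8(78), np.uint8(123)), (240, np.uint8(53), np.uint8(80), np.uint8(126)), (244, np.uint8(53), np.uint8(81), np.uint8(128)), (248, np.uint8(53), np.uint8(82), np.uint8(128))]
```

View pics/c3.png

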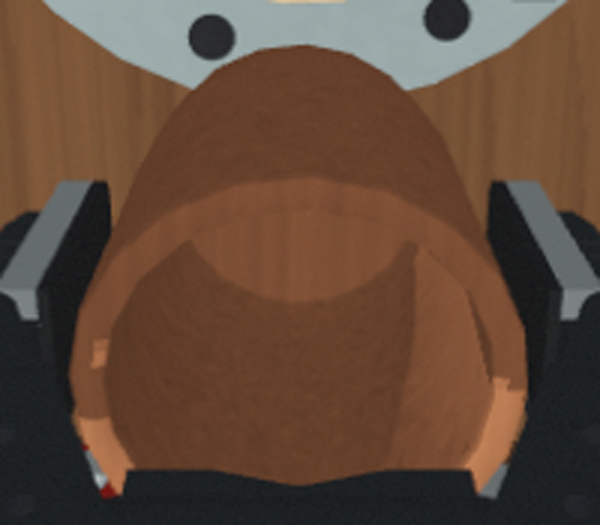

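The crop shows the pot upright between the fingers with its foot edge at v≈185 and its rim at v≈230, so it sits a few mm towards -y of the tool axis. I'll hover just above the ring and compare foot and ring directly.

Request:
jog_arm([
  [0.0015,0.05,0],
  [0,0.0405,-0.02],
  [0,0,-0.045],
  [0,0,-0.035],
  [0,0,-0.013],
], hand=[0.055,0.055,0.055,0.055,0.055], yaw=[0,0,0,0,0])

```text
time_s: 4.97
position: [0.5874, 0.006, 0.1003]
tool_rot: [[-0.002, 1.0, -0.004], [1.0, 0.002, 0.001], [0.001, -0.004, -1.0]]
ft_force: [0.6, 0.6, -1.7]
grip_width: 0.061
gripper_force: 28.0
```

Request:
jog_arm([
  [0,0,0],
  [0,0,0],
  [0,0,0],
  [0,0,0],
  [0,0,0],
], hand=[0.055,0.055,0.055,0.055,0.055], yaw=[0,0,0,0,0])

```text
time_s: 5.6
position: [0.5885, 0.0045, 0.1026]
tool_rot: [[0.0, 1.0, 0.0], [1.0, -0.0, -0.0], [-0.0, 0.0, -1.0]]
ft_force: [0.1, 0.4, -1.1]
grip_width: 0.0605
gripper_force: 28.1
```

```bash
python3 - <<'E'
from h import *
im,s=snap('wrist','w4.png');p=s['position'];print(p,s['ft_force'])
for z in(.044,.054):print(z,[proj('wrist',[.5885,.0015+r,z],s) for r in(.0345,.028)])
a=snap('scene')[0][150:250,210:320]
cv2.imwrite('pics/c4.png',np.hstack([cv2.resize(im[110:310,150:370],(440,400),interpolation=2)[:,:,::-1],cv2.resize(a,(360,400),interpolation=2)[:,:,::-1]]))
E
```

```text
[0.58854474 0.00445026 0.10260503] [ 0.13466959  0.35810908 -1.10815808]
0.044 [(np.float64(259.6), np.float64(163.9)), (np.float64(259.6), np.float64(174.5))]
0.054 [(np.float64(259.7), np.float64(167.3)), (np.float64(259.7), np.float64(178.5))]
```

View pics/c4.png

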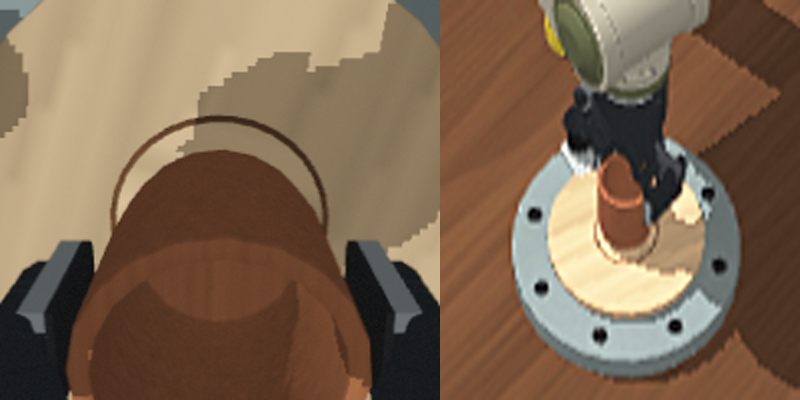

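The foot edge is at v≈185.5 and the ring edge at v≈169. That puts the pot about 1 mm towards -y and centred in x. Correcting and lowering gently.

Request:
jog_arm([
  [0,0.001,-0.003],
  [0,0,-0.002],
  [0,0,-0.0015],
  [0,0,-0.001],
  [0,0,0],
], hand=[0.055,0.055,0.055,0.055,0.055], yaw=[0,0,0,0,0])

```text
time_s: 6.32
position: [0.5885, 0.0055, 0.0947]
tool_rot: [[-0.0, 1.0, -0.0], [1.0, 0.0, 0.0], [0.0, -0.0, -1.0]]
ft_force: [0.4, -0.2, -2.0]
grip_width: 0.0604
gripper_force: 28.1
```

Request:
jog_arm([
  [0,0,-0.001],
  [0,0,-0.001],
  [0,0,-0.001],
  [0,0,0],
  [0,0,0],
], hand=[0.055,0.055,0.055,0.055,0.055], yaw=[0,0,0,0,0])

```text
time_s: 6.95
position: [0.5885, 0.0055, 0.0918]
tool_rot: [[0.0, 1.0, -0.0], [1.0, -0.0, 0.0], [0.0, -0.0, -1.0]]
ft_force: [0.1, -0.9, -2.0]
grip_width: 0.0601
gripper_force: 28.1
```

Request:
jog_arm([
  [0,0,-0.0005],
  [0,0,-0.0005],
  [0,0,0],
  [0,0,0],
  [0,0,0],
], hand=[0.055,0.055,0.055,0.055,0.055], yaw=[0,0,0,0,0])

```text
time_s: 7.58
position: [0.5885, 0.0054, 0.0917]
tool_rot: [[-0.0, 1.0, 0.001], [1.0, 0.0, -0.0], [-0.0, 0.001, -1.0]]
ft_force: [-3.6, -0.7, 6.4]
grip_width: 0.0608
gripper_force: 28.7
```

The pot is on the platter. Releasing and rising straight up.

Request:
jog_arm([
  [0,0,0],
  [0,0,0],
  [0,0,0],
  [0,0,0.01],
  [0,0,0.04],
], hand=[0.07,0.085,0.085,0.085,0.085], yaw=[0,0,0,0,0])

```text
time_s: 8.2
position: [0.5877, 0.0056, 0.1402]
tool_rot: [[0.0, 1.0, -0.004], [1.0, -0.0, 0.001], [0.001, -0.004, -1.0]]
ft_force: [0.4, 0.1, -0.1]
grip_width: 0.0846
gripper_force: 0.0
```

Request:
jog_arm([
  [0,0,0.05],
  [0,0,0.03],
  [0,-0.04,0],
  [0,-0.05,0],
  [0,0,0],
], hand=[0.085,0.085,0.085,0.085,0.085], yaw=[0,0,0,0,0])

```text
time_s: 8.82
position: [0.5884, -0.0873, 0.2213]
tool_rot: [[0.004, 1.0, 0.0], [1.0, -0.004, -0.001], [-0.001, 0.001, -1.0]]
ft_force: [0.4, 0.5, 0.1]
grip_width: 0.0852
gripper_force: 0.0
```

```bash
python3 - <<'E'
from h import *
im,s=snap('wrist','w5.png');print(s['position'],s['q'])
a=snap('scene')[0][160:260,210:320]
cv2.imwrite('pics/c5.png',np.hstack([cv2.resize(im[0:250,80:420],(476,350),interpolation=2)[:,:,::-1],cv2.resize(a,(320,350),interpolation=2)[:,:,::-1]]))
print(proj('wrist',[.5885,.0015,.044],s),proj('wrist',[.5885,.0015,.114],s))
E
```

```text
[ 0.58841013 -0.08729558  0.22128916] [-1.98208764e+01  2.74249526e+01  6.95861186e+01 -2.53076382e-02
  8.29494318e+01 -1.95990445e+01]
(np.float64(259.3), np.float64(77.6)) (np.float64(259.3), np.float64(70.4))
```

View pics/c5.png

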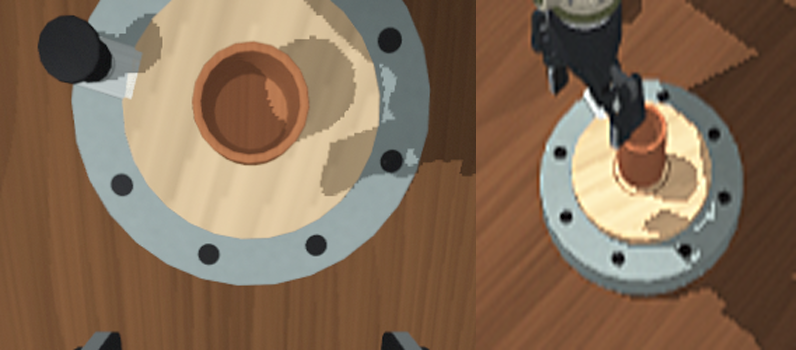

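The pot stands upright with its rim at crop (251,103). In the scene view the ring shows evenly around its foot, so it is centred. Now to above the knob, turning the fingers tangential.

Request:
jog_arm([
  [-0.02,0.0233,0],
  [-0.02,0.0233,0],
  [-0.02,0.0233,0],
  [-0.02,0.0233,0],
  [-0.02,0.0233,0],
], hand=[0.085,0.085,0.085,0.085,0.085], yaw=[0.158,0.158,0.158,0.158,0.158])

```text
time_s: 9.55
position: [0.4875, 0.0339, 0.2212]
tool_rot: [[-0.715, 0.699, 0.0], [0.699, 0.715, 0.0], [-0.0, 0.0, -1.0]]
ft_force: [0.9, -0.8, -0.7]
grip_width: 0.0852
gripper_force: 0.0
```

Request:
jog_arm([
  [0,0,-0.02],
  [0,0,-0.02],
  [0,0,0],
  [0,0,0],
  [0,0,0],
], hand=[0.085,0.085,0.085,0.085,0.085], yaw=[0.158,0.158,0.158,0,0])

```text
time_s: 10.18
position: [0.4885, 0.0326, 0.1812]
tool_rot: [[-0.953, 0.304, 0.001], [0.304, 0.953, -0.0], [-0.001, 0.0, -1.0]]
ft_force: [0.1, 0.6, 0.6]
grip_width: 0.0852
gripper_force: 0.0
```

```bash
python3 - <<'E'
from h import *
im,s=snap('wrist','w6.png');p=s['position'];print(p,s['tool_rot'].round(3).tolist())
u,v=proj('wrist',[.4885,.032,.091],s);print('pred flange',u,v)
g=im.max(2);m=(g<60).astype(np.uint8)
N,L,S,C=cv2.connectedComponentsWithStats(m)
for i in range(1,N):
    if S[i,4]>150:print(S[i],C[i].round(1))
cv2.imwrite('pics/c6.png',cv2.resize(im,(800,600),interpolation=2)[:,:,::-1])
E
```

```text
[0.48850422 0.03255429 0.18121163] [[-0.953, 0.304, 0.001], [0.304, 0.953, -0.0], [-0.001, 0.0, -1.0]]
pred flange 259.4 199.6
[ 235  171   48   50 1776] [258.6 196.3]
[173 203  16  15 192] [180.1 210.2]
[330 203  16  16 190] [337.3 210.5]
[    0   234   512   150 41262] [267.9 332.5]
```

The flange sits within 2 mm of the prediction. Descending and gripping.

Request:
jog_arm([
  [-0.001,0,-0.035],
  [0,0,-0.035],
  [0,0,-0.025],
  [0,0,-0.015],
  [0,0,0],
], hand=[0.085,0.085,0.085,0.085,0.085], yaw=[0,0,0,0,0])

```text
time_s: 10.85
position: [0.4872, 0.0321, 0.0703]
tool_rot: [[-0.953, 0.303, -0.002], [0.303, 0.953, 0.0], [0.002, -0.0, -1.0]]
ft_force: [0.2, -0.1, 0.3]
grip_width: 0.0847
gripper_force: 0.0
```

Request:
jog_arm([
  [0,0,0],
  [0,0,0],
  [0,0,0],
  [0,0,0],
  [0,0,0],
], hand=[0.05,0.035,0.022,0.022,0.022], yaw=[0,0,0,0,0], grip_force=35)

```text
time_s: 11.48
position: [0.4878, 0.032, 0.0715]
tool_rot: [[-0.953, 0.302, 0.001], [0.302, 0.953, -0.0], [-0.001, 0.0, -1.0]]
ft_force: [-0.8, 0.4, 5.3]
grip_width: 0.0344
gripper_force: 34.3
```

Request:
jog_arm([
  [0,0,0],
  [0,0,0],
  [0,0,0],
  [0,0,0],
  [0,0,0],
], hand=[0.022,0.022,0.022,0.022,0.022], yaw=[0,0,0,0,0])

```text
time_s: 12.1
position: [0.4878, 0.032, 0.0715]
tool_rot: [[-0.953, 0.302, 0.001], [0.302, 0.953, -0.0], [-0.001, 0.0, -1.0]]
ft_force: [-0.6, 0.5, 5.4]
grip_width: 0.0346
gripper_force: 34.3
```

The opening of 34 mm is more than the knob's 28 mm, so I'm checking where the pads are.

```bash
python3 - <<'E'
from h import *
im,s=snap('wrist','w7.png');b=snap('side')[0];a=snap('scene')[0]
x,y=map(int,proj('side',[.488,.032,.08]));x2,y2=map(int,proj('scene',[.488,.032,.08]));print(x,y,x2,y2)
g=cv2.convertScaleAbs(im,alpha=1.8)
c=np.vstack([cv2.resize(b[y-30:y+30,x-40:x+40],(400,300),interpolation=2),cv2.resize(a[y2-30:y2+30,x2-40:x2+40],(400,300),interpolation=2)])
c=np.hstack([cv2.resize(g[130:370,180:340],(400,600),interpolation=2),cv2.convertScaleAbs(c,alpha=1.6)])
cv2.imwrite('pics/c7.png',c[:,:,::-1])
E
```

```text
265 192 252 181
```

View pics/c7.png

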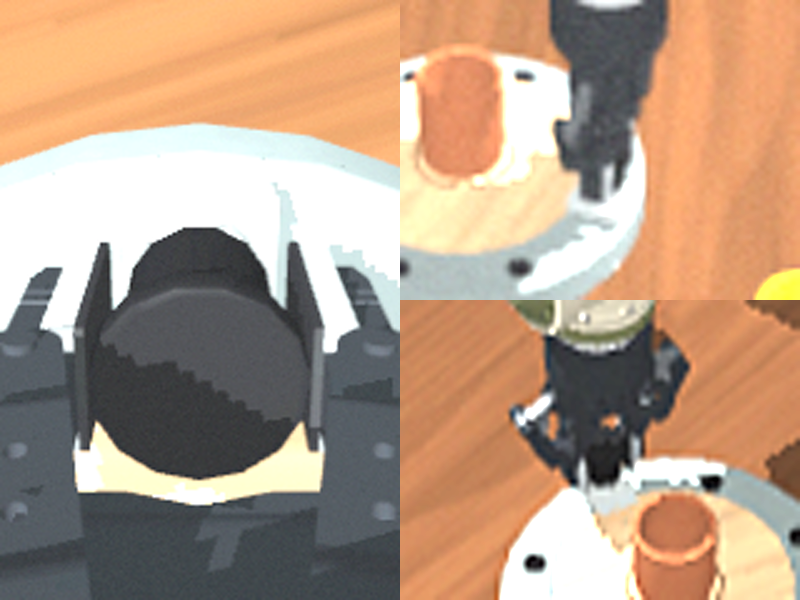

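The pads grip the flange's edge (the pad tops reach past it). The grip is even, so I hold harder and pull.

Request:
jog_arm([
  [0,0,0],
  [0,0,0.003],
  [0,0,0.004],
  [0,0,0.003],
  [0,0,0],
], hand=[0.022,0.022,0.022,0.022,0.022], yaw=[0,0,0,0,0], grip_force=60)

```text
time_s: 12.88
position: [0.4876, 0.032, 0.0809]
tool_rot: [[-0.953, 0.302, 0.0], [0.302, 0.953, -0.0], [-0.0, 0.0, -1.0]]
ft_force: [3.4, 0.8, -7.1]
grip_width: 0.0336
gripper_force: 60.1
```

Request:
jog_arm([
  [0,0,0.002],
  [0,0,0.002],
  [0,0,0.001],
  [0,0,0],
  [0,0,0],
], hand=[0.022,0.022,0.022,0.022,0.022], yaw=[0,0,0,0,0])

```text
time_s: 13.5
position: [0.4875, 0.032, 0.0858]
tool_rot: [[-0.953, 0.302, 0.0], [0.302, 0.953, -0.0], [-0.0, 0.0, -1.0]]
ft_force: [4.4, -0.2, -8.0]
grip_width: 0.0336
gripper_force: 60.2
```

```bash
python3 - <<'E'
from h import *
s=env.observe();print(s['position'],s['ft_force'],s['grip_width'],s['q'])
C=np.array([.5885,.001]);
def pt(d):
    a=np.radians(162.4-d);return C+.105*np.array([np.cos(a),np.sin(a)])
k=[pt(d) for d in np.arange(0,91,4.5)]
print(np.diff(k,axis=0).round(4).tolist());print(pt(0),pt(45),pt(90))
E
```

```text
[0.48750958 0.0319843  0.0857878 ] [ 4.36648211 -0.21796397 -8.00574305] 0.03362707045118541 [-1.01628774e+01  2.68614687e+01  9.74847617e+01  6.02929962e-04
  5.56507399e+01 -8.25828048e+01]
[[0.0028, 0.0078], [0.0034, 0.0075], [0.004, 0.0072], [0.0045, 0.0069], [0.0051, 0.0065], [0.0056, 0.0061], [0.006, 0.0056], [0.0064, 0.0051], [0.0068, 0.0046], [0.0072, 0.0041], [0.0075, 0.0035], [0.0077, 0.0029], [0.0079, 0.0023], [0.0081, 0.0017], [0.0082, 0.001], [0.0082, 0.0004], [0.0082, -0.0003], [0.0082, -0.0009], [0.0081, -0.0016], [0.008, -0.0022]]
[0.48841498 0.03274884] [0.54017902 0.09422062] [0.62024884 0.10108502]
```

Request:
jog_arm([
  [0.0032,0.0079,0],
  [0.0034,0.0075,0],
  [0.004,0.0072,0],
  [0.0045,0.0069,0],
  [0.0051,0.0065,0],
], hand=[0.022,0.022,0.022,0.022,0.022], yaw=[-0.0785,-0.0785,-0.0785,-0.0785,-0.0785])

```text
time_s: 14.12
position: [0.5075, 0.0682, 0.0856]
tool_rot: [[-0.764, 0.646, -0.001], [0.646, 0.764, -0.0], [0.001, -0.001, -1.0]]
ft_force: [2.5, -0.3, -7.6]
grip_width: 0.0338
gripper_force: 60.2
```

Request:
jog_arm([
  [0.0056,0.0061,0],
  [0.006,0.0056,0],
  [0.0064,0.0051,0],
  [0.0068,0.0046,0],
  [0.0072,0.0041,0],
], hand=[0.022,0.022,0.022,0.022,0.022], yaw=[-0.0785,-0.0785,-0.0785,-0.0785,-0.0785])

```text
time_s: 14.75
position: [0.5394, 0.0937, 0.0855]
tool_rot: [[-0.459, 0.888, -0.001], [0.888, 0.459, -0.0], [0.001, -0.001, -1.0]]
ft_force: [1.5, 0.8, -7.0]
grip_width: 0.0339
gripper_force: 60.2
```

Request:
jog_arm([
  [0,0,0],
  [0,0,0],
  [0,0,0],
  [0,0,0],
  [0,0,0],
], hand=[0.022,0.022,0.022,0.022,0.022], yaw=[0,0,0,0,0])

```text
time_s: 15.38
position: [0.5394, 0.0936, 0.0857]
tool_rot: [[-0.461, 0.887, -0.001], [0.887, 0.461, 0.0], [0.0, -0.001, -1.0]]
ft_force: [0.7, 1.4, -7.5]
grip_width: 0.0342
gripper_force: 60.3
```

Request:
jog_arm([
  [0,0,-0.002],
  [0,0,-0.002],
  [0,0,-0.002],
  [0,0,-0.001],
  [0,0,0],
], hand=[0.022,0.022,0.022,0.022,0.022], yaw=[0,0,0,0,0])

```text
time_s: 16.0
position: [0.5396, 0.0936, 0.0788]
tool_rot: [[-0.461, 0.887, -0.0], [0.887, 0.461, 0.0], [0.0, -0.0, -1.0]]
ft_force: [-0.7, 3.7, -5.3]
grip_width: 0.034
gripper_force: 60.3
```

The pin is entering the hole, since the spring still pulls down below the rest height. Lowering home.

Request:
jog_arm([
  [0,0,-0.003],
  [0,0,-0.002],
  [0,0,-0.001],
  [0,0,-0.0005],
  [0,0,0],
], hand=[0.022,0.022,0.022,0.022,0.022], yaw=[0,0,0,0,0])

```text
time_s: 16.62
position: [0.5397, 0.0936, 0.0724]
tool_rot: [[-0.461, 0.887, 0.0], [0.887, 0.461, 0.0], [0.0, 0.0, -1.0]]
ft_force: [-0.7, 4.6, -4.9]
grip_width: 0.0337
gripper_force: 60.3
```

Request:
jog_arm([
  [0,0,0],
  [0,0,0],
  [0,0,0],
  [0,0,0],
  [0,0,0.02],
], hand=[0.04,0.06,0.085,0.085,0.085], yaw=[0,0,0,0,0])

```text
time_s: 17.25
position: [0.5391, 0.0934, 0.0916]
tool_rot: [[-0.461, 0.888, -0.003], [0.888, 0.461, -0.0], [0.001, -0.002, -1.0]]
ft_force: [0.1, -0.2, 0.5]
grip_width: 0.0849
gripper_force: 0.0
```

Request:
jog_arm([
  [0,0,0.045],
  [0,0,0.0438],
  [0,0,0],
  [0,0,0],
  [0,0,0],
], hand=[0.085,0.085,0.085,0.085,0.085], yaw=[0,0,0,0,0])

```text
time_s: 17.88
position: [0.5392, 0.0935, 0.1799]
tool_rot: [[-0.461, 0.887, -0.002], [0.887, 0.461, 0.0], [0.001, -0.002, -1.0]]
ft_force: [0.1, 0.8, -0.1]
grip_width: 0.0851
gripper_force: 0.0
```

```bash
cat >> h.py <<'E'
def dark(im,thr=60,amin=150):
    N,L,S,C=cv2.connectedComponentsWithStats((im.max(2)<thr).astype(np.uint8))
    return [(S[i].tolist(),C[i].round(1).tolist()) for i in range(1,N) if S[i,4]>amin]
E
python3 - <<'E'
from h import *
im,s=snap('wrist','w8.png');p=s['position'];print(p,s['ft_force'])
for d in dark(im):print(d)
print('flange if home / 10mm up',proj('wrist',[p[0],p[1],.091],s),proj('wrist',[p[0],p[1],.101],s))
for n in('scene','side'):
    a=snap(n)[0];h=cv2.cvtColor(a,cv2.COLOR_RGB2HSV)
    m=cv2.inRange(h,(172,150,80),(180,255,255))|cv2.inRange(h,(0,180,110),(3,255,255))
    N,L,S,C=cv2.connectedComponentsWithStats(m)
    for i in range(1,N):
        if S[i,4]>40:print(n,S[i],C[i],onz(n,*C[i],.036))
E
```

```text
[0.53920218 0.09348147 0.17987611] [ 0.13534508  0.78302978 -0.07486977]
([444, 12, 68, 105, 5995], [481.3, 65.3])
([237, 173, 48, 49, 1782], [260.3, 197.7])
([174, 204, 16, 15, 185], [181.6, 211.4])
([332, 205, 16, 15, 185], [339.7, 212.0])
([0, 238, 512, 146, 39646], [260.7, 334.5])
flange if home / 10mm up (np.float64(260.3), np.float64(199.4)) (np.float64(260.3), np.float64(203.8))
scene [173 244  23  26 206] [184.61650485 259.39320388] [ 0.527  -0.3382  0.036 ]
side [260 140  19  13  97] [268.78350515 145.51546392] [ 0.497 -0.288  0.036]
```

The flange has the same size and place as when home, so the pin is seated. Now to the counter.

Request:
jog_arm([
  [0,-0.03,0.04],
  [-0.003,-0.05,0],
  [-0.003,-0.05,0],
  [-0.003,-0.05,0],
  [-0.003,-0.05,0],
], hand=[0.085,0.085,0.085,0.085,0.085], yaw=[0,0,0,0,0])

```text
time_s: 18.65
position: [0.5274, -0.1381, 0.2208]
tool_rot: [[-0.461, 0.887, -0.001], [0.887, 0.461, 0.0], [0.001, -0.0, -1.0]]
ft_force: [0.3, 0.3, 0.1]
grip_width: 0.0851
gripper_force: 0.0
```

Request:
jog_arm([
  [-0.003,-0.05,0],
  [-0.003,-0.05,0],
  [0,-0.05,0],
  [0,-0.04,0],
  [0,0,0],
], hand=[0.06,0.03,0,0,0], yaw=[0,0,0,0,0])

```text
time_s: 19.27
position: [0.5211, -0.3289, 0.2199]
tool_rot: [[-0.458, 0.889, -0.001], [0.889, 0.458, 0.001], [0.001, -0.001, -1.0]]
ft_force: [0.0, 0.5, -0.3]
grip_width: -0.0
gripper_force: 0.0
```

```bash
python3 - <<'E'
from h import *
im,s=snap('wrist','w9.png');print(s['position'],s['ft_force'])
h=cv2.cvtColor(im,cv2.COLOR_RGB2HSV)
m=cv2.inRange(h,(170,130,60),(180,255,255))|cv2.inRange(h,(0,170,80),(4,255,255))
N,L,S,C=cv2.connectedComponentsWithStats(m);i=1+np.argmax(S[1:,4]);print('red',S[i],C[i],onz('wrist',*C[i],.036,s))
hull=cv2.convexHull(cv2.findNonZero((L==i).astype(np.uint8)));r=cv2.minAreaRect(hull);print(r)
k=np.zeros_like(m);cv2.fillConvexPoly(k,hull,255);inner=cv2.bitwise_and(k,cv2.bitwise_not((L==i).astype(np.uint8)*255))
N,L2,S2,C2=cv2.connectedComponentsWithStats(inner)
for j in range(1,N):
    if S2[j,4]>40:print(S2[j],C2[j].round(1),im[L2==j].mean(0).round(),onz('wrist',*C2[j],.06,s))
E
```

```text
[ 0.52112347 -0.3289333   0.21993047] [ 0.04772915  0.52454188 -0.3070068 ]
red [ 205  117   87   89 1802] [249.36903441 157.61098779] [ 0.5054 -0.3217  0.036 ]
((247.99374389648438, 161.741455078125), (73.21769714355469, 61.56557846069336), 53.61564636230469)
[211 124  46  42 956] [233.5 144.7] [210. 185. 185.] [ 0.486  -0.3136  0.06  ]
[ 234  154   45   47 1588] [256.  175.6] [104. 107. 108.] [ 0.5174 -0.33    0.06  ]
```

```bash
python3 - <<'E'
import cv2
im=cv2.imread('pics/w9.png')
for v in range(112,212,4):print(v,' '.join('R  ' if int(im[v,u,2])>1.7*int(im[v,u,1]) else '%3d'%im[v,u].mean() for u in range(200,300,4)))
E
```

```text
112  85  86  82  81  76  76  83  80  84  76  80  83  82  80  82  84  84  83  83  84  84  80  80  81  81
116  86  83  81  79  76  79  82  81  82  74  81  83  75  74  62 170  72  72  52  67  80  80  80  83  81
120  88  81  81  76  76  81  80  84  78  79  84 R   R   R   125 194 180  52  52  54  74  81  82  80  81
124  86  81  79  77  80  80  81  82  75  80 R   R   R   R   R   191 175  95  54  50  53  78  83  82  79
128  82  80  77  76  82  80  84  77 R   R   181 183 R   R   R   R   123  52  53  53  83  82  83  79  78
132  82  78  75  79  80  80  82 R   155 183 221 217 176 R   R   R   R    54  51  52  51  83  84  78  84
136  83  78  82  82  80  82 R   174 187 214 222 218 200 147 R   R   R   R    51  52  55  55  80  79  79
140  79  75  79  80 R   R   182 193 221 223 193 221 216 181 R   R   R   R    52  50  55  52  77  82  79
144  74  81  81 R   149 184 219 225 188 219 218 182 181 174 R   R   R   R   R    54  55  51  49  79  78
148  75  81 R   171 185 220 183 220 217 183 220 181 R   R   R   R   R   R   R   R    54  49  52  58  75
152  81 R   R   R   185 224 219 188 223 195 181 R   R   R   
[... 799 characters left out ...]
  87 R   R    39  38 189 188 187 186 184 181 181  24  27 R    49  48  44  71
188  80  82  80  79  82  88  85  81 R   R    38 160 187 189 185 184 184 154  25  37  58  75  73  71  72
192  80  81  77  82  86  86  82  79  82 R   R    38 147 186 188 182 155  35  39  74  76  75  69  71  76
196  82  78  78  83  88  84  79  82  81  83 R   R    37  34  37  37  38  64  78  72  76  71  71  68  74
200  81  78  81  85  86  82  79  82  85  84 R   R   R   R   R    78  83  77  74  77  74  68  69  75  77
204  79  79  82  86  83  79  81  83  83  84  83 R   R   R    77  83  80  76  74  74  72  72  70  76  75
208  79  80  84  86  81  81  81  86  82  85  79  87  83  81  77  84  77  74  77  72  71  68  73  76  77
```

The button's bright disc is centred at (256,179.5), so shift (-0.0015, -0.005) and come down over it.

Request:
jog_arm([
  [-0.0015,-0.005,-0.045],
  [0,0,-0.045],
  [0,0,-0.03],
  [0,0,-0.012],
  [0,0,0],
], hand=[0,0,0,0,0], yaw=[0,0,0,0,0])

```text
time_s: 19.95
position: [0.5204, -0.3309, 0.0892]
tool_rot: [[-0.462, 0.887, -0.0], [0.887, 0.462, 0.0], [0.0, -0.0, -1.0]]
ft_force: [0.2, -0.2, 0.5]
grip_width: 0.0003
gripper_force: 0.0
```

Request:
jog_arm([
  [0,0,-0.005],
  [0,0,-0.005],
  [0,0,-0.003],
  [0,0,0],
  [0,0,0],
], hand=[0,0,0,0,0], yaw=[0,0,0,0,0])

```text
time_s: 20.58
position: [0.5202, -0.3315, 0.0764]
tool_rot: [[-0.461, 0.887, 0.0], [0.887, 0.461, -0.0], [-0.0, 0.0, -1.0]]
ft_force: [0.3, 0.2, 1.0]
grip_width: -0.0
gripper_force: 0.7
```

Request:
jog_arm([
  [0,0,-0.003],
  [0,0,-0.003],
  [0,0,-0.0015],
  [0,0,0],
  [0,0,0],
], hand=[0,0,0,0,0], yaw=[0,0,0,0,0])

```text
time_s: 21.2
position: [0.5203, -0.3316, 0.069]
tool_rot: [[-0.461, 0.887, 0.0], [0.887, 0.461, -0.0], [-0.001, 0.0, -1.0]]
ft_force: [-1.2, 1.3, 5.9]
grip_width: -0.0
gripper_force: 3.1
```

Request:
jog_arm([
  [0,0,-0.001],
  [0,0,0],
  [0,0,0],
  [0,0,0],
  [0,0,0],
], hand=[0,0,0,0,0], yaw=[0,0,0,0,0])

```text
time_s: 21.82
position: [0.5203, -0.3316, 0.0689]
tool_rot: [[-0.461, 0.887, 0.001], [0.887, 0.461, -0.001], [-0.001, 0.0, -1.0]]
ft_force: [-2.8, 2.9, 12.3]
grip_width: -0.0001
gripper_force: 6.4
```

The stop is reached. Releasing straight up and going back over the knob.

Request:
jog_arm([
  [0,0,0.012],
  [0,0,0.04],
  [0,0,0.05],
  [0,0,0.05],
  [0,0.025,0],
], hand=[0,0,0,0,0], yaw=[0,0,0,0,0])

```text
time_s: 22.45
position: [0.5209, -0.3081, 0.2235]
tool_rot: [[-0.459, 0.888, 0.006], [0.888, 0.459, -0.005], [-0.007, 0.003, -1.0]]
ft_force: [0.3, 0.7, -0.4]
grip_width: 0.0001
gripper_force: 0.0
```

Request:
jog_arm([
  [0.004,0.05,0],
  [0.004,0.05,0],
  [0.004,0.05,0],
  [0.004,0.05,0],
  [0.0035,0.05,0],
], hand=[0,0,0,0,0.03], yaw=[0,0,0,0,0])

```text
time_s: 23.08
position: [0.5395, -0.0549, 0.2196]
tool_rot: [[-0.461, 0.888, -0.0], [0.888, 0.461, 0.0], [0.0, -0.0, -1.0]]
ft_force: [0.6, -0.3, 0.1]
grip_width: 0.0175
gripper_force: 0.0
```

Request:
jog_arm([
  [0,0.05,0],
  [0,0.05,0],
  [0,0.05,-0.02],
  [0,0,-0.02],
  [0,0,0],
], hand=[0.06,0.085,0.085,0.085,0.085], yaw=[0,0,0,0,0])

```text
time_s: 23.7
position: [0.539, 0.0939, 0.1785]
tool_rot: [[-0.462, 0.887, -0.003], [0.887, 0.462, 0.0], [0.002, -0.003, -1.0]]
ft_force: [0.7, -0.1, 0.7]
grip_width: 0.0854
gripper_force: 0.0
```

```bash
python3 - <<'E'
from h import *
im,s=snap('wrist','w10.png');p=s['position'];print(p,s['tool_rot'].round(3).tolist())
for d in dark(im):print(d)
E
```

```text
[0.5389537  0.09389343 0.17847322] [[-0.462, 0.887, -0.003], [0.887, 0.462, 0.0], [0.002, -0.003, -1.0]]
([445, 12, 67, 106, 5904], [482.0, 66.2])
([237, 174, 48, 50, 1801], [260.6, 199.0])
([174, 205, 16, 16, 189], [181.6, 212.5])
([333, 206, 16, 15, 191], [340.4, 213.4])
([0, 238, 512, 146, 39651], [260.4, 334.5])
```

Request:
jog_arm([
  [0,0,-0.035],
  [0,0,-0.035],
  [0,0,-0.025],
  [0,0,-0.012],
  [0,0,0],
], hand=[0.085,0.085,0.085,0.085,0.085], yaw=[0,0,0,0,0])

```text
time_s: 24.38
position: [0.54, 0.0931, 0.0729]
tool_rot: [[-0.46, 0.888, 0.0], [0.888, 0.46, -0.0], [-0.0, 0.0, -1.0]]
ft_force: [-0.1, 0.5, -0.3]
grip_width: 0.0849
gripper_force: 0.0
```

Request:
jog_arm([
  [0,0,0],
  [0,0,0],
  [0,0,0],
  [0,0,0],
  [0,0,0],
], hand=[0.05,0.035,0.022,0.022,0.022], yaw=[0,0,0,0,0], grip_force=60)

```text
time_s: 25.0
position: [0.54, 0.0936, 0.0735]
tool_rot: [[-0.461, 0.887, 0.001], [0.887, 0.461, -0.0], [-0.001, 0.001, -1.0]]
ft_force: [-0.6, 0.6, 4.2]
grip_width: 0.0336
gripper_force: 58.9
```

Request:
jog_arm([
  [0,0,0.003],
  [0,0,0.003],
  [0,0,0.003],
  [0,0,0.001],
  [0,0,0],
], hand=[0.022,0.022,0.022,0.022,0.022], yaw=[0,0,0,0,0])

```text
time_s: 25.62
position: [0.5396, 0.0935, 0.0825]
tool_rot: [[-0.461, 0.887, -0.0], [0.887, 0.461, -0.0], [0.0, -0.0, -1.0]]
ft_force: [1.6, -1.2, -6.2]
grip_width: 0.0335
gripper_force: 60.1
```

Request:
jog_arm([
  [0,0,0.002],
  [0,0,0.002],
  [0,0,0.001],
  [0,0,0],
  [0,0,0],
], hand=[0.022,0.022,0.022,0.022,0.022], yaw=[0,0,0,0,0])

```text
time_s: 26.25
position: [0.5396, 0.0935, 0.0875]
tool_rot: [[-0.461, 0.887, -0.0], [0.887, 0.461, -0.0], [0.0, -0.0, -1.0]]
ft_force: [1.6, -1.4, -7.3]
grip_width: 0.0335
gripper_force: 60.2
```

Request:
jog_arm([
  [0.0075,0.0035,0],
  [0.0077,0.0029,0],
  [0.0079,0.0023,0],
  [0.0081,0.0017,0],
  [0.0082,0.001,0],
], hand=[0.022,0.022,0.022,0.022,0.022], yaw=[-0.0785,-0.0785,-0.0785,-0.0785,-0.0785])

```text
time_s: 26.88
position: [0.5791, 0.1051, 0.0874]
tool_rot: [[-0.084, 0.996, -0.001], [0.996, 0.084, 0.0], [0.0, -0.001, -1.0]]
ft_force: [0.8, -2.5, -5.9]
grip_width: 0.0338
gripper_force: 60.2
```

Request:
jog_arm([
  [0.0082,0.0004,0],
  [0.0082,-0.0003,0],
  [0.0082,-0.0009,0],
  [0.0081,-0.0016,0],
  [0.008,-0.0022,0],
], hand=[0.022,0.022,0.022,0.022,0.022], yaw=[-0.0785,-0.0785,-0.0785,-0.0785,-0.0785])

```text
time_s: 27.5
position: [0.6199, 0.1006, 0.0873]
tool_rot: [[0.303, 0.953, -0.001], [0.953, -0.303, 0.001], [0.0, -0.001, -1.0]]
ft_force: [0.4, -0.3, -7.7]
grip_width: 0.0338
gripper_force: 60.2
```

Request:
jog_arm([
  [0,0,0],
  [0,0,0],
  [0,0,-0.002],
  [0,0,-0.002],
  [0,0,0],
], hand=[0.022,0.022,0.022,0.022,0.022], yaw=[0,0,0,0,0])

```text
time_s: 28.12
position: [0.6197, 0.1005, 0.0835]
tool_rot: [[0.301, 0.954, -0.0], [0.954, -0.301, 0.0], [0.0, -0.0, -1.0]]
ft_force: [2.1, 3.1, -6.6]
grip_width: 0.0337
gripper_force: 60.3
```

Request:
jog_arm([
  [0,0,-0.002],
  [0,0,-0.001],
  [0,0,-0.001],
  [0,0,0],
  [0,0,0],
], hand=[0.022,0.022,0.022,0.022,0.022], yaw=[0,0,0,0,0])

```text
time_s: 28.75
position: [0.6198, 0.1005, 0.0797]
tool_rot: [[0.301, 0.954, 0.0], [0.954, -0.301, 0.0], [0.0, 0.0, -1.0]]
ft_force: [2.0, 4.9, -5.9]
grip_width: 0.0339
gripper_force: 60.3
```

Request:
jog_arm([
  [0,0,-0.003],
  [0,0,-0.002],
  [0,0,-0.0005],
  [0,0,0],
  [0,0,0],
], hand=[0.022,0.022,0.022,0.022,0.022], yaw=[0,0,0,0,0])

```text
time_s: 29.38
position: [0.6199, 0.1004, 0.0741]
tool_rot: [[0.301, 0.954, 0.0], [0.954, -0.301, 0.0], [0.0, 0.0, -1.0]]
ft_force: [1.6, 5.1, -4.7]
grip_width: 0.0337
gripper_force: 60.4
```

Request:
jog_arm([
  [0,0,0],
  [0,0,0],
  [0,0,0],
  [0,0,0],
  [0,0,0.02],
], hand=[0.04,0.06,0.085,0.085,0.085], yaw=[0,0,0,0,0])

```text
time_s: 30.0
position: [0.619, 0.1002, 0.0931]
tool_rot: [[0.301, 0.954, -0.003], [0.954, -0.301, -0.0], [-0.001, -0.003, -1.0]]
ft_force: [-0.3, -0.0, 0.2]
grip_width: 0.0849
gripper_force: 0.0
```

Request:
jog_arm([
  [0,0,0.045],
  [0,0,0.041],
  [0,0,0],
  [0,0,0],
  [0,0,0],
], hand=[0.085,0.085,0.085,0.085,0.085], yaw=[0,0,0,0,0])

```text
time_s: 30.62
position: [0.6193, 0.1003, 0.1787]
tool_rot: [[0.301, 0.954, -0.003], [0.954, -0.301, 0.0], [-0.001, -0.002, -1.0]]
ft_force: [0.2, -0.3, -0.1]
grip_width: 0.0852
gripper_force: 0.0
```

```bash
python3 - <<'E'
from h import *
im,s=snap('wrist','w11.png');p=s['position'];print(p,s['ft_force'])
for d in dark(im):print(d)
E
```

```text
[0.61932923 0.1002668  0.17873984] [ 0.22822472 -0.2863808  -0.05411511]
([237, 172, 48, 50, 1799], [260.4, 196.7])
([333, 204, 16, 15, 193], [340.4, 211.3])
([0, 238, 512, 146, 40104], [254.7, 334.5])
```

The flange looks as it did when home. One last check of the pot from the earlier viewpoint.

Request:
jog_arm([
  [0,0,0.043],
  [-0.008,-0.045,0],
  [-0.008,-0.045,0],
  [-0.008,-0.045,0],
  [-0.0075,-0.0525,0],
], hand=[0.085,0.085,0.085,0.085,0.085], yaw=[0,0.08,0.08,0.08,0.067])

```text
time_s: 31.3
position: [0.5878, -0.0883, 0.2224]
tool_rot: [[-0.004, 1.0, -0.001], [1.0, 0.004, 0.001], [0.001, -0.001, -1.0]]
ft_force: [0.5, -0.2, 0.3]
grip_width: 0.0851
gripper_force: 0.0
```

Request:
jog_arm([
  [0,0,0],
  [0,0,0],
  [0,0,0],
  [0,0,0],
  [0,0,0],
], hand=[0.085,0.085,0.085,0.085,0.085], yaw=[0,0,0,0,0])

```text
time_s: 31.92
position: [0.5884, -0.0866, 0.2231]
tool_rot: [[-0.002, 1.0, -0.0], [1.0, 0.002, 0.0], [0.0, -0.0, -1.0]]
ft_force: [0.1, -0.2, -0.3]
grip_width: 0.0853
gripper_force: 0.0
```

```bash
python3 - <<'E'
from h import *
im,s=snap('wrist','w12.png');print(s['position'],s['tool_rot'].round(3).tolist(),s['ft_force'])
for f in('w5','w12'):
    a=cv2.imread(f'pics/{f}.png');h=cv2.cvtColor(a,cv2.COLOR_BGR2HSV)
    m=cv2.inRange(h,(3,115,50),(13,255,255));k=np.zeros_like(m);k[20:130,205:315]=m[20:130,205:315]
    N,L,S,C=cv2.connectedComponentsWithStats(k);i=1+np.argmax(S[1:,4]);hull=cv2.convexHull(cv2.findNonZero((L==i).astype(np.uint8)))
    print(f,'pot',S[i],cv2.minEnclosingCircle(hull))
    g=a.max(2);print('dark',[(d[0],d[1]) for d in dark(a,50,100) if d[1][1]<230])
E
```

```text
[ 0.58836478 -0.08658746  0.22309777] [[-0.002, 1.0, -0.0], [1.0, 0.002, 0.0], [0.0, -0.0, -1.0]] [ 0.06570635 -0.23388842 -0.2556495 ]
w5 pot [ 217   30   84   88 5665] ((258.4302673339844, 73.44158935546875), 43.70454025268555)
dark [([107, 11, 53, 49, 1832], [132.4, 35.5]), ([350, 20, 17, 18, 227], [358.0, 28.4]), ([352, 107, 15, 16, 188], [359.1, 114.7]), ([299, 168, 14, 14, 154], [305.3, 174.6]), ([222, 175, 14, 13, 144], [228.6, 181.0])]
w12 pot [ 219   32   82   87 5574] ((259.40966796875, 74.84861755371094), 43.37621307373047)
dark [([351, 22, 16, 18, 223], [358.4, 30.6]), ([148, 41, 15, 16, 187], [155.3, 48.3]), ([352, 109, 15, 15, 182], [358.9, 116.2]), ([299, 169, 14, 14, 153], [305.1, 175.4]), ([222, 175, 14, 14, 144], [228.8, 181.3])]
```

The pot moved no more than the fixed holes between the two views. After a 90° turn, that means it is centred to about 1 mm.

```bash
python3 -c "
from h import *
print(env.close_job())"
```

```text
the job is handed in; nothing more can be done
None
```

The job is handed in after about 32 s of robot time: the pot stands centred on the platter to about 1 mm, the platter is turned two holes clockwise with the pin home each time, and the counter was pressed fully down and released once between the turns.

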